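Widen the bottle holder by one hole and stand the bottle in it

ROBOT

A 6-joint arm with a two-finger parallel gripper is mounted at the origin on a cart in front of the work surface, level with it; the furniture and walls round the work are solid. World frame = base frame: x ahead of the robot, y to its left, z up, the work surface at z = 0. Lengths are in m, angles in degrees, forces in N, time in s.
With the tool pointing down it reaches from about 0.4 to 0.825 m from the base axis. Payload 7 kg.
Tool frame: the origin (TCP) lies at the very end of the fingers, on their centre line; the grasp point (between the pads) lies 19 mm behind it; z points along the fingers, y is the line along which they close (so a half turn about z gives the same grasp; the last joint's range is limited). The gripper opens to 88 mm and grips with 3 to 60 N. Pads are 19 mm wide; open, the fingers measure 130 mm over their backs; the gripper's body (78 mm by 193 mm) begins 47 mm behind the grasp point.
Start: joints at [-47.836, 20.546, 0.682, 0, -70.136, -16.507], TCP at [0.292, -0.608, 0.227] pointing down, gripper open.
Joint ranges: [-176.03, 176.03], [-82.01, 121.73], [-58.28, 71.71], [-173.87, 95.51], [-174.79, -0.11], [-173.66, 173.66]. Speed limits (degrees/s): [136.94, 136.94, 172.46, 180, 180, 180].

INTERFACE

Orientations are given as [roll, pitch, yaw] about the fixed x, y, z axes, in that order (R = Rz(yaw) Ry(pitch) Rx(roll)).
In Python, from plant import get_obs, snapshot, camera_params, close_job, boxes_of, cut_out, landmark_of gives the robot as it stands.
- The arm moves only by the shell command python3 -m inch 'ROWS' [OPENING]. ROWS is text: rows parted by semicolons, each of 6 numbers parted by spaces: the shift along the tool's x, y, z in units of 30 cm (1.0 is 30 cm), then the turn, a rotation vector about the tool's x, y, z in units of pi rad (1.0 is pi rad). A call has 1 to 10 rows; each row is the pose to reach, as a shift and turn from the pose commanded when the call began, along the tool's axes at that moment, turning the shorter way round; what a row does not reach only later rows make up. A row lasts 1/12 s, in which the tool goes at most 41.7 mm and 7.16 degrees, less where a joint would pass 70% of its speed; a pose out of reach is approached as far as the arm can. A call with a number of a shift or a turn outside -1 to 1 is refused whole. A call with a gripper value outside its range is refused whole. OPENING is the closure, from -1 (fully open) to 1 (shut), set as the call begins (- or left out, the last holds). The fingers move at their own pace and stop on an object; the grip force is fixed at half the most. Time passes only in rows, so rows that repeat a pose let the fingers close. It gives the time, the measured TCP pose, the force, the opening and the grip force at its end, in the units of the state.
- get_obs(): the state, without advancing time (a new reading comes with each control period).
- snapshot(name): name is "side" or "top"; returns the picture (420x560x3 uint8, red, green, blue); there is no depth.
- camera_params(name): a dict with "mtx" (3x3 intrinsics, pixels), "rvec" (rotation vector, rad) and "tvec" (3), from world to camera coordinates, as OpenCV has them. Camera axes: x right, y down, z forward; pixel columns grow to the right and rows downward; lengths in m; the calibration is good to about 2 mm. A picture is of the moment at which its call begins. camera_params takes no time and is no camera call.
- close_job(): hands the job in; it is judged then, once.
Trained networks look in the newest picture that a camera, given by its name, has taken for a name from the list of things; names that differ only in an ending like _2 or _b are one class to them, and where a whole thing is asked for, a point or a joint stands for the part that bears it (a point fixed in the world has none). Each returns a list of dicts, best first, with "p" (0 to 1); they miss things now and then, are a little off and sometimes report something else, mostly with a low value. They report only what shows in the picture. A call takes as long as a camera call. They do not tell look-alikes from the thing itself.
- boxes_of(camera, thing): "rect" ([left, top, width, height] in pixels, round what is visible of it).
- cut_out(camera, thing): "pixels" (420x560 bool, what is visible of it) and "rect" ([left, top, width, height] in pixels, round what is visible of it).
- landmark_of(camera, thing): "uv" ([column, row] in pixels: a listed point, or the origin of a listed thing).
The state is a dict: "clock": time; "joint_pos": joint angles; "qvel": joint speeds; "tau": joint torques, N m; "tool_pos": TCP position; "orientation": TCP orientation; "force": force on the tool from outside, world axes, zero at the start; "moment": the same for the moment, N m; "opening": finger opening in m; "gripper_force": force on a finger pad.
Only numpy, scipy, OpenCV 4.12 (cv2) and the standard library are available. Lean on these libraries where they do the work, as an engineer would, in place of code of your own. Each camera call takes 0.05 s, during which the arm holds its last target. There are 200 camera calls.

TASK

The adjustable bottle holder is set too narrow for the square media bottle: press in the sprung button on its square tube and slide the tube outward, so that the gap between the two upright plates widens, until the button pops out through the next hole. Then set the square bottle down gently, upright, on the black mat between the two plates, and let it go. Leave the small dropper bottle and the tall screw-cap tube where they stand.

Things in the scene. Friction and masses are not known exactly. Their poses are not given: they have to be found in the camera images.
- holder: Bottle holder, fixed to the worktop; yaw within 0.3 rad. Origin: centre of the underside of its grey base plate (170 mm in x, 290 mm in y, 10 mm thick). x points away from the robot, y to its left, z up. At the rear a dark 24 mm square bar runs along y from a grey post (x 38 to 82, y -140 to -110 mm, top z 96 mm); it carries the button. Black mat: x -81 to -19, y 25 to 129, top z 12 mm.
- tube_end (a point): Outer end of the tube, on its axis; starts at holder x 60, y 67, z 72 mm, moves to +y with the tube. Bare aluminium square tube, 32 x 32 mm outside, 157 mm long, 3 mm wall, sliding along y over the fixed bar (holder x 44 to 76, z 56 to 88 mm). Its face towards the robot has three 16 mm holes 36 mm apart; the button starts in the one nearest this end.
- moving_plate (a point): Top edge, inner face, of the plate on the tube's outer end; starts at holder x -50, y 59, z 91 mm. Upright aluminium plate 8 mm thick, holder x -64 to 77, z 19 to 91 mm; moves to +y with the tube.
- fixed_plate (a point): Top edge, inner face, of the fixed upright aluminium plate: holder x -50, y 25, z 80 mm. The plate is 8 mm thick (y 17 to 25) and spans x -80 to -25 mm. The gap between the two plates is 34 mm at the start, 70 mm at the next hole.
- button_tip (a point): Tip of the steel button, 14 mm in diameter, round-ended; 8 mm proud of the tube's face towards the robot when out. Stays at holder y 10, z 72 mm, moves in x: 36 mm out, 44 mm flush. Pinch the tube here (pads along x, 30 to 80 N, one on the button, one on the tube's back) to press it flush, then slide along +y in the same grip with 10 to 20 N: the round end cams under the wall.
- button (a joint): How far the button is pressed in, m: 0 = out, 0.008 = flush with the tube's outside, 0.011 = under the tube's wall (between holes), 0.014 = stop. Spring: 3 N at 0, 5 N at 0.011. It pops out by itself when a hole comes over it.
- tube (a joint): How far the tube has been slid outward (holder +y), m: 0 at the start (first hole), 0.036 = next hole, 0.072 = last hole; about 1 mm of play in each hole. Friction about 2 N; it stays where it is left. With the button out in a hole it is locked.
- bay (a point): Middle of the gap as it will be at the next hole, on top of the mat: holder x -50, y 59, z 12 mm. Axes as the holder's. The bottle's underside goes here; plates leave about 10 mm on each side of it in y, so grip it across holder x.
- bottle: Square clear media bottle with white screw cap, 0.12 to 0.24 kg, standing loose to the left or right of the holder. Body 46 to 50 mm square up to 66 mm, cap 34 mm wide from 66 to 97 mm. Origin: centre of its underside; x and y along the sides of the square, z up.
- dropper: Bystander: small round white dropper bottle with a red cap, 37 mm in diameter, 69 mm tall; origin under its centre. Stays where it is.
- tube50: Bystander: tall skirted screw-cap tube, 34 mm in diameter, 113 mm tall; origin under its centre. Stays where it is.
Mind the look-alikes: they are no part of the job. Leave any yellow look-alike of the bottle alone.

How it is judged:
By the outcome, as a careful person would: the job done as asked, in the order asked, and still so for the second after the job is handed in, with the robot touching nothing.
It also fails if it takes over 51 s, if anything falls off the work surface, if the arm or the gripper's body presses on something with over 40 N, if the wrist force passes 120 N, or if a joint passes its speed limit or range.

## Working session

There is one attempt and no reset: what is moved stays moved. The work goes in short steps, Python scripts to look and compute and a shell command to move; the robot and the scene stay as the last step left them, time stands still between calls to the robot, and variables do not carry over. Pictures are saved under pics/ and viewed, at most 10 in all, crops included, and the job is handed in when it is done.

```bash
mkdir -p pics; ls
cat > h.py <<'E'
import numpy as np, cv2
from plant import *
from scipy.spatial.transform import Rotation as Ro
def P(n):
    c=camera_params(n); K=np.array(c["mtx"],float); R=cv2.Rodrigues(np.array(c["rvec"],float))[0]; t=np.array(c["tvec"],float).reshape(3,1)
    return K@np.hstack([R,t])
def tri(a,b):
    X=cv2.triangulatePoints(P("side"),P("top"),np.array(a,float).reshape(2,1),np.array(b,float).reshape(2,1)); return (X[:3]/X[3]).ravel()
def onz(n,uv,z):
    M=P(n); H=np.column_stack([M[:,0],M[:,1],M[:,2]*z+M[:,3]]); w=np.linalg.solve(H,[uv[0],uv[1],1]); return w[:2]/w[2]
def proj(n,X):
    q=P(n)@np.append(X,1); return q[:2]/q[2]
E
python3 - <<'E'
from h import *
for n in("side","top"): cv2.imwrite(f"pics/{n}0.png",snapshot(n)[:,:,::-1])
for t in("holder","tube_end","moving_plate","fixed_plate","button_tip","bay","bottle","dropper","tube50"):
    L={n:landmark_of(n,t) for n in("side","top")}
    for n in L: print(t,n,[(np.round(d["uv"],1).tolist(),round(d["p"],2)) for d in L[n]][:3])
    if L["side"] and L["top"]: print("   ",tri(L["side"][0]["uv"],L["top"][0]["uv"]).round(4))
for n in("side","top"):
    print([(np.round(d["rect"]).tolist(),round(d["p"],2)) for d in boxes_of(n,"bottle")])
o=get_obs();print(o["clock"],o["tool_pos"],o["orientation"],o["opening"],o["force"])
E
```

```text
pics
holder side [([268.1, 226.0], 0.74), ([310.7, 179.5], 0.3)]
holder top []
tube_end side [([239.3, 217.8], 0.7)]
tube_end top [([250.2, 180.3], 0.67)]
    [0.6364 0.0096 0.0706]
moving_plate side [([280.9, 210.6], 0.84)]
moving_plate top [([248.9, 224.0], 0.72)]
    [0.5274 0.0097 0.1038]
fixed_plate side [([285.7, 211.3], 0.76)]
fixed_plate top [([264.3, 227.7], 0.93), ([252.1, 226.7], 0.29)]
    [ 0.5185 -0.0261  0.076 ]
button_tip side []
button_tip top []
bay side []
bay top [([251.7, 227.3], 0.89)]
bottle side [([270.6, 178.3], 0.66), ([257.3, 162.2], 0.63), ([318.8, 196.1], 0.62)]
bottle top [([410.0, 191.3], 0.94), ([335.8, 267.9], 0.9), ([366.0, 166.0], 0.77)]
    [ 0.6135 -0.426  -0.0777]
dropper side [([308.9, 180.5], 0.52), ([264.3, 228.0], 0.51)]
dropper top [([377.1, 255.9], 0.7)]
    [ 0.4569 -0.3166 -0.0082]
tube50 side [([302.3, 332.8], 0.98)]
tube50 top [([132.1, 254.9], 0.76)]
    [ 0.4522  0.3106 -0.0021]
[([226.0, 149.0, 22.0, 33.0], 0.93), ([308.0, 168.0, 23.0, 34.0], 0.93), ([261.0, 150.0, 19.0, 35.0], 0.72), ([254.0, 136.0, 13.0, 27.0], 0.7)]
[([404.0, 175.0, 26.0, 26.0], 0.97), ([324.0, 259.0, 28.0, 23.0], 0.84), ([356.0, 190.0, 32.0, 25.0], 0.81), ([358.0, 149.0, 25.0, 28.0], 0.58)]
1.1 [ 0.29224874 -0.60844377  0.22657163] [-1.79998224e+02  8.24467888e-04 -1.54342576e+02] 0.08757447432326085 [-0.23115005  0.01454928 -0.47041083]
```

Run:
```python
import cv2,numpy as np
t=cv2.imread("pics/top0.png");s=cv2.imread("pics/side0.png")
a=cv2.resize(t[120:300,200:460],None,fx=3,fy=3,interpolation=cv2.INTER_CUBIC);cv2.imwrite("pics/tc.png",a)
a=cv2.resize(s[120:270,190:350],None,fx=4,fy=4,interpolation=cv2.INTER_CUBIC);cv2.imwrite("pics/sc.png",a)
```

```text
(no output)
```

View pics/tc.png

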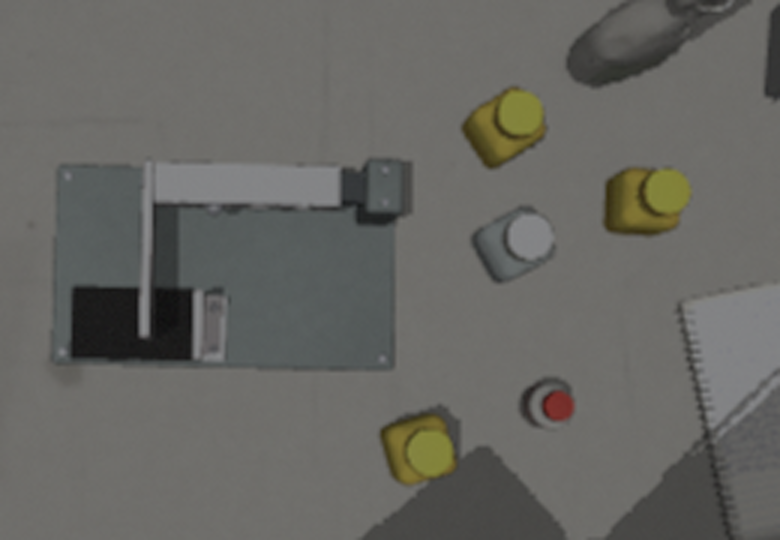

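View pics/sc.png

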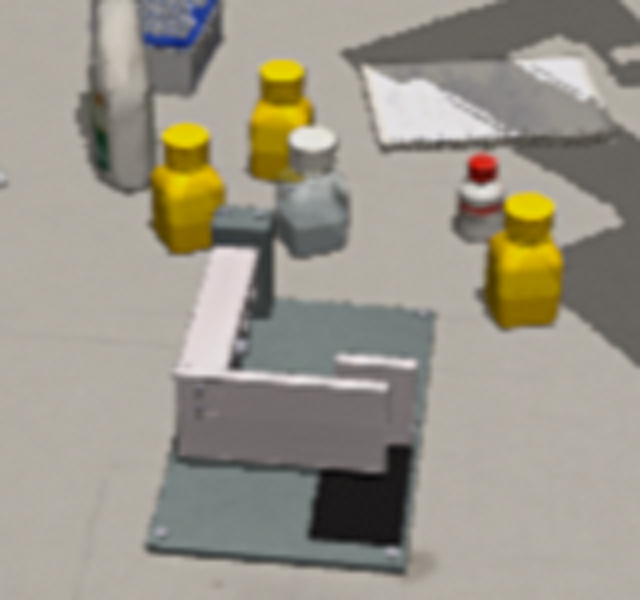

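The top view (crop origin 200,120, ×3) shows the holder at about (275,208) with its tube along the rear. The bottle candidates there are:
- Clear with white cap, at (371,202).
- Yellow, at (368,162).
- Yellow, at (415,187).
- Yellow, at (339,270).

The dropper is at (383,255). In the side view the clear bottle is at (268,169). I choose the clear, white-capped one; the crop confirms it.

```bash
cat > fit.py <<'E'
from h import *
from scipy.optimize import least_squares, minimize
def hold(p,X): 
    c,s=np.cos(p[2]),np.sin(p[2]); X=np.array(X)/1000; return np.array([p[0]+c*X[0]-s*X[1],p[1]+s*X[0]+c*X[1],X[2]])
def sil(n,p,a=.048,hc=.097,hb=.066):
    m=np.zeros((420*4,560*4),np.uint8); c,s=np.cos(p[2]),np.sin(p[2]); r=a/2
    def add(pts):
        q=np.array([proj(n,[p[0]+c*x-s*y,p[1]+s*x+c*y,z]) for x,y,z in pts]); cv2.fillConvexPoly(m,cv2.convexHull(((q+.5)*4).astype(np.int32)),255)
    add([(x,y,z) for x in(-r,r) for y in(-r,r) for z in(0,hb*.8)]+[(x*.75,y*.75,hb) for x in(-r,r) for y in(-r,r)])
    add([(.017*np.cos(t),.017*np.sin(t),z) for t in np.linspace(0,6.28,16) for z in(hb*.9,hc)])
    return cv2.resize(m,(560,420),interpolation=cv2.INTER_AREA)/255.
E
python3 - <<'E'
from fit import *
obs=[]
add=lambda n,uv,X,w=1:obs.append((n,np.array(uv,float),X,w))
T=lambda u,v:(200+u/3,120+v/3); S=lambda u,v:(190+u/4,120+v/4)
add("top",T(57,164),(85,145,10));add("top",T(53,364),(-85,145,10));add("top",T(394,369),(-85,-145,10))
add("side",S(150,549),(85,145,5));add("side",S(405,572),(-85,145,5));add("side",S(436,312),(-85,-145,10))
add("top",T(72,287),(-19,129,12));add("top",T(70,358),(-81,129,12));add("side",S(310,538),(-19,129,12));add("side",S(403,545),(-81,129,12))
K={"tube_end":(60,67,72),"moving_plate":(-50,59,91),"fixed_plate":(-50,25,80)}
for t in K:
    for n in("side","top"): 
        snapshot(n); 
        for d in landmark_of(n,t)[:1]: add(n,d["uv"],K[t],.6)
f=lambda p:np.concatenate([w*(proj(n,hold(p,X))-uv) for n,uv,X,w in obs])
r=least_squares(f,[.59,-.05,0],loss="soft_l1");print("holder",r.x,np.degrees(r.x[2]))
print(f(r.x).reshape(-1,2).round(1).tolist())
for k,X in dict(button=(36,10,72),bay=(-50,59,12)).items(): print(k,hold(r.x,X).round(4))
M={}
for n,c in(("top",(371,202)),("side",(268,169))):
    snapshot(n); L=cut_out(n,"bottle")
    for d in L: print(n,np.round(d["rect"]),round(d["p"],2))
    L=[d for d in L if np.hypot(d["rect"][0]+d["rect"][2]/2-c[0],d["rect"][1]+d["rect"][3]/2-c[1])<10]
    if L: M[n]=L[0]["pixels"].astype(float)
x0=onz("top",(369,204),.02)
def cost(p): return sum(np.abs(sil(n,p)-M[n]).sum() for n in M)
best=min((minimize(cost,[x0[0],x0[1],y],method="Nelder-Mead",options=dict(initial_simplex=[[x0[0],x0[1],y],[x0[0]+.01,x0[1],y],[x0[0],x0[1]+.01,y],[x0[0],x0[1],y+.3]])) for y in(0,.3,.6,.9,1.2)),key=lambda r:r.fun)
print("bottle",best.x,np.degrees(best.x[2]),best.fun)
for h in(.087,.097,.107): print(h,sum(np.abs(sil(n,best.x,hc=h)-M[n]).sum() for n in M))
np.save("est.npy",np.array([r.x,best.x]))
# overlay
out=[]
for n,(u,v) in(("top",(310,140)),("side",(220,120))):
    im=snapshot(n)[:,:,::-1].copy(); im=cv2.resize(im[v:v+120,u:u+130],None,fx=3,fy=3)
    m=cv2.resize(sil(n,best.x)[v:v+120,u:u+130],None,fx=3,fy=3)
    cs,_=cv2.findContours((m>.5).astype(np.uint8),0,1);cv2.drawContours(im,cs,-1,(0,0,255),1);out.append(im)
cv2.imwrite("pics/ov.png",np.hstack(out))
E
```

```text
holder [ 0.57239362 -0.0507003  -0.00838537] -0.480446173400108
[[-0.5, 0.1], [-1.0, -0.1], [-0.3, 0.3], [-0.9, -0.3], [0.8, -0.7], [-0.1, -1.6], [-0.4, -0.3], [-0.4, 0.5], [-0.3, -0.5], [0.3, -0.3], [1.2, -0.0], [1.0, -0.4], [0.0, 2.7], [1.2, 2.3], [-3.1, -1.2], [-0.3, -1.1]]
button [ 0.6085 -0.041   0.072 ]
bay [0.5229 0.0087 0.012 ]
top [404. 179.  26.  21.] 0.72
top [326. 258.  28.  26.] 0.6
top [358. 191.  27.  24.] 0.59
top [356. 151.  26.  25.] 0.57
side [310. 167.  22.  34.] 0.92
side [253. 137.  16.  26.] 0.9
side [225. 151.  22.  34.] 0.85
side [263. 151.  14.  34.] 0.77Traceback (most recent call last):
  File "<stdin>", line 25, in <module>
  File "<stdin>", line 25, in <genexpr>
    res = _minimize_neldermead(fun, x0, args, callback, bounds=bounds,
                               **options)
    fxr = func(xr)
    fx = function(np.copy(x), *(wrapper_args + args))
  File "<stdin>", line 24, in cost
  File "<stdin>", line 24, in <genexpr>
  File "fit.py", line 9, in sil
    add([(x,y,z) for x in(-r,r) for y in(-r,r) for z in(0,hb*.8)]+[(x*.75,y*.75,hb) for x in(-r,r) for y in(-r,r)])
    ~~~^^^^^^^^^^^^^^^^^^^^^^^^^^^^^^^^^^^^^^^^^^^^^^^^^^^^^^^^^^^^^^^^^^^^^^^^^^^^^^^^^^^^^^^^^^^^^^^^^^^^^^^^^^^^
  File "fit.py", line 8, in add
    q=np.array([proj(n,[p[0]+c*x-s*y,p[1]+s*x+c*y,z]) for x,y,z in pts]); cv2.fillConvexPoly(m,cv2.convexHull(((q+.5)*4).astype(np.int32)),255)
                ~~~~^^^^^^^^^^^^^^^^^^^^^^^^^^^^^^^^^
  File "h.py", line 12, in proj
    q=P(n)@np.append(X,1); return q[:2]/q[2]
      ~^^^
  File "h.py", line 5, in P
    c=camera_params(n); K=np.array(c["mtx"],float); R=cv2.Rodrigues(np.array(c["rvec"],float))[0]; t=np.array(c["tvec"],float).reshape(3,1)
ValueError: time passes only in moves, steps and waits
```

```bash
sed -i 's/^def P(n)/import functools\n@functools.lru_cache(None)\ndef P(n)/' h.py
cat > bot.py <<'E'
from fit import *
M={}
for n,c in(("top",(371,202)),("side",(268,169))):
    snapshot(n); L=cut_out(n,"bottle")
    L=[d for d in L if np.hypot(d["rect"][0]+d["rect"][2]/2-c[0],d["rect"][1]+d["rect"][3]/2-c[1])<10]
    if L: M[n]=L[0]["pixels"].astype(float)
x0=onz("top",(369,204),.02)
def cost(p,**k): return sum(np.abs(sil(n,p,**k)-M[n]).sum() for n in M)
best=min((minimize(cost,[x0[0],x0[1],y],method="Nelder-Mead",options=dict(maxfev=150,initial_simplex=[[x0[0],x0[1],y],[x0[0]+.01,x0[1],y],[x0[0],x0[1]+.01,y],[x0[0],x0[1],y+.3]])) for y in(0,.5,1.)),key=lambda r:r.fun)
print("bottle",best.x,np.degrees(best.x[2]),best.fun,list(M))
for h in(.087,.097,.107): print(h,cost(best.x,hc=h))
np.save("est.npy",np.array([[0.57239362,-0.0507003,-0.00838537],best.x]))
out=[]
for n,(u,v) in(("top",(310,140)),("side",(220,120))):
    im=snapshot(n)[:,:,::-1].copy(); im=cv2.resize(im[v:v+120,u:u+130],None,fx=3,fy=3)
    m=cv2.resize(sil(n,best.x)[v:v+120,u:u+130],None,fx=3,fy=3)
    cs,_=cv2.findContours((m>.5).astype(np.uint8),0,1);cv2.drawContours(im,cs,-1,(0,0,255),1);out.append(im)
cv2.imwrite("pics/ov.png",np.hstack(out))
E
python3 bot.py
```

```text
bottle [ 0.5917272  -0.29232324  0.43498838] 24.922998145061193 77.10588235294118 ['top', 'side']
0.087 100.28235294117647
0.097 77.10588235294118
0.107 118.79607843137255
```

View pics/ov.png

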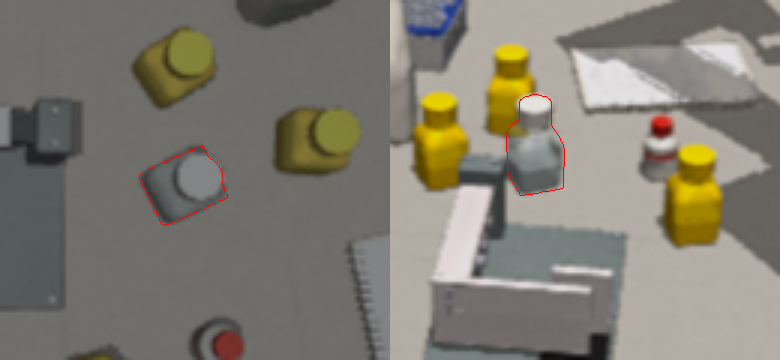

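The overlay fits the clear bottle in both views: top about (371,202), side about (268,169), cap height 97 mm agreed. I'll press the button first, using a helper that works out the shift still to go.

```bash
cat > go.py <<'E'
import sys
from fit import *
E=np.load("est.npy")
def go(p,yaw):
    o=get_obs(); R=Ro.from_euler("xyz",o["orientation"],degrees=True); T=Ro.from_euler("xyz",[180,0,yaw],degrees=True)
    print("now",o["clock"],np.round(o["tool_pos"],4),np.round(o["orientation"],1),"F",np.round(o["force"],1),"op",round(o["opening"],4),"gf",round(o["gripper_force"],1))
    print("to",np.round(p,4),"units",np.round(R.inv().apply(np.array(p)-o["tool_pos"])/.3,3),"turn",np.round((R.inv()*T).as_rotvec()/np.pi,3))
if __name__=="__main__":
    a=sys.argv; p=hold(E[0],[float(v) for v in a[2:5]]) if a[1]=="h" else np.array([float(v) for v in a[2:5]])
    go(p,float(a[5]))
E
python3 go.py h 60 10 200 -90.5
```

```text
now 2.2 [ 0.2922 -0.6084  0.2265] [ 180.    -0.  -154.3] F [-0.1  0.5 -0.1] op 0.0875 gf 0.0
to [ 0.6325 -0.0412  0.2   ] units [-1.841  1.213  0.089] turn [ 0.     0.    -0.355]
```

```bash
python3 -m inch '-0.92 0.6 0 0 0 -0.18;-0.92 0.6 0 0 0 -0.18;-0.92 0.6 0 0 0 -0.18;-0.92 0.6 0 0 0 -0.18;-0.92 0.6 0 0 0 -0.18;-0.92 0.6 0 0 0 -0.18;-0.92 0.6 0 0 0 -0.18;-0.92 0.6 0 0 0 -0.18;-0.92 0.6 0 0 0 -0.18' -1; python3 go.py h 60 10 200 -90.5
```

```text
clock: 2.95
tool_pos: [0.4661, -0.3222, 0.227]
orientation: [-179.9, 0.1, -121.7]
force: [0.0, -1.1, -0.1]
opening: 0.0879
gripper_force: 0.0
now 2.95 [ 0.4661 -0.3222  0.227 ] [-1.799e+02  1.000e-01 -1.217e+02] F [ 0.  -1.1 -0.1] op 0.0879 gf 0.0
to [ 0.6325 -0.0412  0.2   ] units [-1.088  0.02   0.091] turn [-0.001  0.    -0.173]
```

```bash
python3 -m inch '-1 0.02 0.09 0 0 -0.173;-1 0.02 0.09 0 0 -0.173;-1 0.02 0.09 0 0 -0.173;-1 0.02 0.09 0 0 -0.173;-1 0.02 0.09 0 0 -0.173;-1 0.02 0.09 0 0 -0.173;-1 0.02 0.09 0 0 -0.173;-1 0.02 0.09 0 0 -0.173;-1 0.02 0.09 0 0 -0.173;-1 0.02 0.09 0 0 -0.173'; python3 go.py h 60 10 100 -90.5
```

```text
clock: 3.78
tool_pos: [0.6167, -0.0684, 0.1992]
orientation: [180.0, -0.0, -90.7]
force: [0.3, -0.8, 0.9]
opening: 0.0879
gripper_force: 0.0
now 3.7833 [ 0.6167 -0.0684  0.1992] [180.   -0.  -90.7] F [ 0.3 -0.8  0.9] op 0.0879 gf 0.0
to [ 0.6325 -0.0412  0.1   ] units [-0.091 -0.052  0.33 ] turn [ 0.    -0.    -0.001]
```

```bash
python3 -m inch '-0.09 -0.052 0 0 0 0;-0.09 -0.052 0 0 0 0;-0.09 -0.052 0.3 0 0 0;-0.09 -0.052 0.3 0 0 0;-0.09 -0.052 0.3 0 0 0;-0.09 -0.052 0.3 0 0 0'; python3 go.py h 60 10 53 -90.5
python3 - <<'E'
from h import *
t=snapshot("top")[:,:,::-1];s=snapshot("side")[:,:,::-1]
a=cv2.resize(t[150:250,210:310],None,fx=4,fy=4,interpolation=cv2.INTER_CUBIC);b=cv2.resize(s[140:240,210:310],None,fx=4,fy=4,interpolation=cv2.INTER_CUBIC)
cv2.imwrite("pics/al.png",np.hstack([a,b]))
E
```

```text
clock: 4.28
tool_pos: [0.6303, -0.0437, 0.1072]
orientation: [179.7, -0.1, -90.9]
force: [-0.4, 0.1, 1.0]
opening: 0.0873
gripper_force: 0.0
now 4.2833 [ 0.6303 -0.0437  0.1072] [ 1.797e+02 -1.000e-01 -9.090e+01] F [-0.4  0.1  1. ] op 0.0873 gf 0.0
to [ 0.6325 -0.0412  0.053 ] units [-0.009 -0.008  0.181] turn [ 0.002 -0.    -0.002]
```

View pics/al.png

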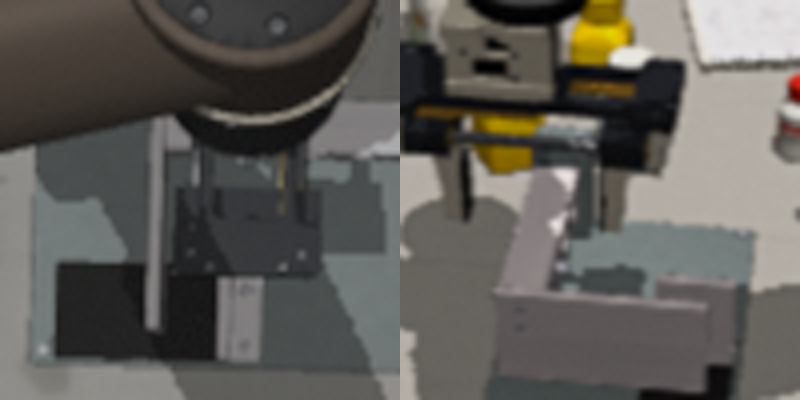

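The fingers straddle the tube in the side view (left and right of it, near px (325,190) and (363,195)). I'll check the button's projection against the bright bump seen earlier in side0 at about (250,206).

Run:
```python
from fit import *
h=np.load("est.npy")[0]
for n in("side","top"): print(n,[proj(n,hold(h,X)).round(1).tolist() for X in((36,10,72),(44,-26,72),(44,46,72),(44,67,88),(44,-90,88))])
s=cv2.imread("pics/side0.png");t=cv2.imread("pics/top0.png")
a=cv2.resize(s[175:225,230:280],None,fx=8,fy=8,interpolation=cv2.INTER_CUBIC);b=cv2.resize(t[170:220,245:295],None,fx=8,fy=8,interpolation=cv2.INTER_CUBIC)
cv2.imwrite("pics/bt.png",np.hstack([a,b]))
```

```text
side [[252.3, 206.9], [251.3, 199.1], [247.5, 214.6], [246.2, 214.5], [254.3, 181.9]]
top [[270.9, 191.8], [285.8, 188.8], [256.1, 188.2], [247.1, 187.1], [312.8, 188.4]]
```

View pics/bt.png

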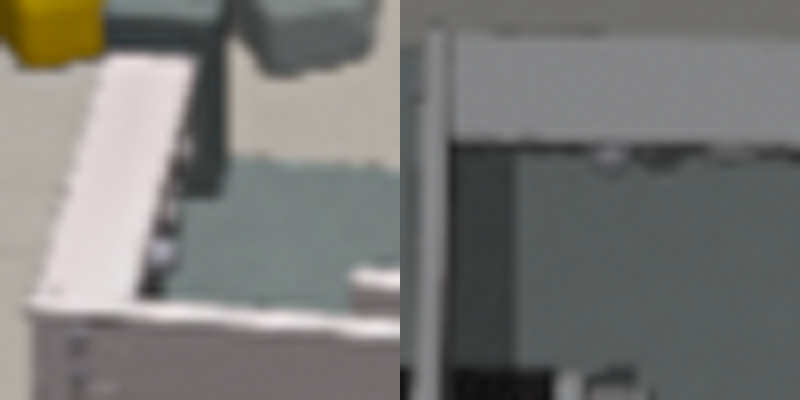

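The button shows at side (250.4,206.5) and top (271.2,189.6), within 1–2 px of the prediction, and the tube's edge matches. Descending and pinching.

```bash
python3 -m inch '-0.009 -0.01 0.09 0 0 0;-0.009 -0.01 0.18 0 0 0;-0.009 -0.01 0.18 0 0 0;-0.009 -0.01 0.18 0 0 0'; python3 go.py h 60 10 53 -90.5
```

```text
clock: 4.72
tool_pos: [0.6362, -0.0399, 0.0571]
orientation: [-180.0, -0.0, -90.8]
force: [0.0, 0.2, 0.7]
opening: 0.088
gripper_force: 0.0
now 4.7167 [ 0.6362 -0.0399  0.0571] [-180.    -0.   -90.8] F [0.  0.2 0.7] op 0.088 gf 0.0
to [ 0.6325 -0.0412  0.053 ] units [0.005 0.012 0.014] turn [-0.    -0.    -0.002]
```

```bash
python3 -m inch '0 0 0 0 0 0;0 0 0 0 0 0;0 0 0 0 0 0;0 0 0 0 0 0;0 0 0 0 0 0;0 0 0 0 0 0;0 0 0 0 0 0;0 0 0 0 0 0' 1; python3 go.py h 60 52 53 -90.5
```

```text
clock: 5.38
tool_pos: [0.6347, -0.0396, 0.0554]
orientation: [179.9, -0.0, -90.8]
force: [-4.5, 0.3, 2.0]
opening: 0.0401
gripper_force: 1.9
now 5.3833 [ 0.6347 -0.0396  0.0554] [179.9  -0.  -90.8] F [-4.5  0.3  2. ] op 0.0401 gf 1.9
to [0.6328 0.0008 0.053 ] units [-0.135  0.008  0.008] turn [ 0.001 -0.    -0.002]
```

```bash
python3 -m inch '0 0 0 0 0 0;0 0 0 0 0 0;0 0 0 0 0 0;0 0 0 0 0 0'; python3 go.py h 60 52 53 -90.5
```

```text
clock: 5.72
tool_pos: [0.6341, -0.0396, 0.0553]
orientation: [179.8, -0.0, -90.8]
force: [-6.8, 0.9, 4.9]
opening: 0.032
gripper_force: 30.0
now 5.7167 [ 0.6341 -0.0396  0.0553] [179.8  -0.  -90.8] F [-6.8  0.9  4.9] op 0.032 gf 30.0
to [0.6328 0.0008 0.053 ] units [-0.135  0.006  0.008] turn [ 0.001 -0.    -0.002]
```

```bash
python3 -m inch '-0.01 0 0 0 0 0;-0.02 0 0 0 0 0;-0.03 0 0 0 0 0;-0.04 0 0 0 0 0;-0.05 0 0 0 0 0;-0.06 0 0 0 0 0;-0.07 0 0 0 0 0;-0.08 0 0 0 0 0;-0.08 0 0 0 0 0'; python3 go.py h 60 46 53 -90.5
```

```text
clock: 6.47
tool_pos: [0.6345, -0.0159, 0.0553]
orientation: [179.8, -0.0, -90.8]
force: [-6.8, 1.1, 4.0]
opening: 0.0319
gripper_force: 30.0
now 6.4667 [ 0.6345 -0.0159  0.0553] [179.8  -0.  -90.8] F [-6.8  1.1  4. ] op 0.0319 gf 30.0
to [ 0.6328 -0.0052  0.053 ] units [-0.035  0.006  0.008] turn [ 0.001 -0.    -0.002]
```

```bash
python3 -m inch '-0.01 0 0 0 0 0;-0.02 0 0 0 0 0;-0.03 0 0 0 0 0;-0.035 0 0 0 0 0;-0.04 0 0 0 0 0;-0.042 0 0 0 0 0;-0.042 0 0 0 0 0'; python3 go.py h 60 46 53 -90.5
```

```text
clock: 7.05
tool_pos: [0.6347, -0.0034, 0.0553]
orientation: [179.8, -0.0, -90.8]
force: [-7.0, -1.0, 3.9]
opening: 0.0322
gripper_force: 30.0
now 7.05 [ 0.6347 -0.0034  0.0553] [179.8  -0.  -90.8] F [-7.  -1.   3.9] op 0.0322 gf 30.0
to [ 0.6328 -0.0052  0.053 ] units [0.006 0.006 0.008] turn [ 0.001 -0.    -0.002]
```

Run:
```python
from fit import *
h=np.load("est.npy")[0]
t=snapshot("top")[:,:,::-1];s=snapshot("side")[:,:,::-1]
for nm in("tube_end","moving_plate","button_tip"):
  for n in("side","top"):
    print(nm,n,[(np.round(d["uv"],1).tolist(),round(d["p"],2)) for d in landmark_of(n,nm)[:2]])
for n in("side","top"): print(n,[proj(n,hold(h,X)).round(1).tolist() for X in((60,103,72),(-50,95,91),(36,10,72))])
a=cv2.resize(s[175:245,215:295],None,fx=5,fy=5,interpolation=cv2.INTER_CUBIC);b=cv2.resize(t[160:230,225:305],None,fx=5,fy=5,interpolation=cv2.INTER_CUBIC)
cv2.imwrite("pics/sl.png",np.hstack([a,b]))
```

```text
tube_end side [([238.7, 227.3], 0.97)]
tube_end top [([233.4, 183.8], 0.68), ([275.0, 208.2], 0.58)]
moving_plate side [([282.2, 219.4], 0.59)]
moving_plate top [([232.6, 224.2], 0.73)]
button_tip side []
button_tip top []
side [[238.0, 227.4], [281.0, 222.9], [252.3, 206.9]]
top [[232.7, 181.2], [234.3, 226.2], [270.9, 191.8]]
```

View pics/sl.png

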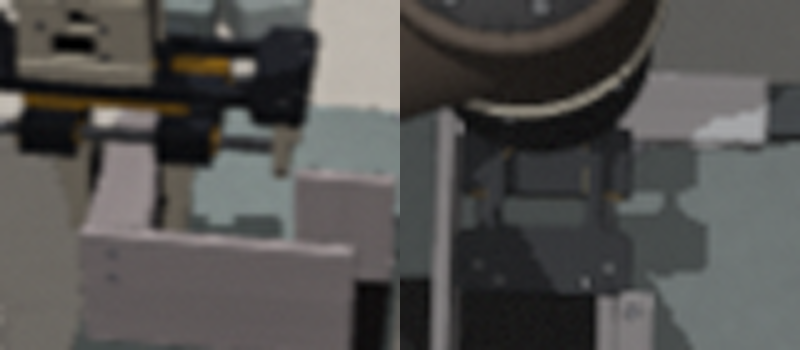

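The tube end is now at top (233,184) and side (239,227), where the 36 mm position predicts it. I'll nudge outward gently to test the lock by force.

```bash
python3 -m inch '-0.006 0 0 0 0 0;-0.01 0 0 0 0 0;-0.01 0 0 0 0 0;-0.01 0 0 0 0 0'; python3 -m inch '0.01 0 0 0 0 0;0.02 0 0 0 0 0;0.02 0 0 0 0 0;0.02 0 0 0 0 0'
```

```text
clock: 7.78
tool_pos: [0.6347, -0.0019, 0.0553]
orientation: [179.8, -0.1, -90.8]
force: [-4.7, -8.5, 3.0]
opening: 0.0316
gripper_force: 30.0
clock: 8.12
tool_pos: [0.6347, -0.0052, 0.0553]
orientation: [179.9, 0.0, -90.8]
force: [-8.2, 6.1, 5.0]
opening: 0.0318
gripper_force: 30.0
```

Pushing either way is now resisted (−8.5 / +6.1 N against about 1–2 N while sliding), so it is locked. Opening and rising.

```bash
python3 -m inch '-0.01 0 0 0 0 0;-0.01 0 0 0 0 0;-0.01 0 0 0 0 0;-0.01 0 0 0 0 0;-0.01 0 0 0 0 0;-0.01 0 0 0 0 0;-0.01 0 0 0 0 0;-0.01 0 0 0 0 0' -1; python3 -m inch '0 0 -0.1 0 0 0;0 0 -0.25 0 0 0;0 0 -0.4 0 0 0;0 0 -0.5 0 0 0;0 0 -0.5 0 0 0;0 0 -0.5 0 0 0'; python3 go.py w 0.5917 -0.2923 0.2 -65
```

```text
clock: 8.78
tool_pos: [0.6363, -0.003, 0.0556]
orientation: [-180.0, 0.0, -90.8]
force: [0.1, -0.1, -0.4]
opening: 0.0795
gripper_force: 0.0
clock: 9.28
tool_pos: [0.6376, -0.0026, 0.2089]
orientation: [-179.7, 0.1, -90.8]
force: [-0.4, -1.2, -1.0]
opening: 0.0875
gripper_force: 0.0
now 9.2833 [ 0.6376 -0.0026  0.2089] [-1.797e+02  1.000e-01 -9.080e+01] F [-0.4 -1.2 -1. ] op 0.0875 gf 0.0
to [ 0.5917 -0.2923  0.2   ] units [0.968 0.14  0.027] turn [-0.002  0.    -0.143]
```

```bash
python3 -m inch '0.97 0.14 0.02 0 0 -0.143;0.97 0.14 0.02 0 0 -0.143;0.97 0.14 0.02 0 0 -0.143;0.97 0.14 0.02 0 0 -0.143;0.97 0.14 0.02 0 0 -0.143;0.97 0.14 0.02 0 0 -0.143;0.97 0.14 0.02 0 0 -0.143;0.97 0.14 0.02 0 0 -0.143;0.97 0.14 0.02 0 0 -0.143;0.97 0.14 0.02 0 0 -0.143'; python3 go.py w 0.5917 -0.2923 0.115 -65
python3 - <<'E'
from fit import *
h=np.load("est.npy")[0]
t=snapshot("top")[:,:,::-1];s=snapshot("side")[:,:,::-1]
for nm in("tube_end","moving_plate","button_tip","bay"):
  for n in("side","top"):
    print(nm,n,[(np.round(d["uv"],1).tolist(),round(d["p"],2)) for d in landmark_of(n,nm)[:2]])
a=cv2.resize(s[140:240,220:300],None,fx=5,fy=5,interpolation=cv2.INTER_CUBIC);b=cv2.resize(t[150:250,220:300],None,fx=5,fy=5,interpolation=cv2.INTER_CUBIC)
cv2.imwrite("pics/af.png",np.hstack([a,b]))
E
```

```text
clock: 10.12
tool_pos: [0.5893, -0.2937, 0.198]
orientation: [179.9, 0.1, -65.2]
force: [-0.5, 0.1, 0.1]
opening: 0.0878
gripper_force: 0.0
now 10.1167 [ 0.5893 -0.2937  0.198 ] [ 1.799e+02  1.000e-01 -6.520e+01] F [-0.5  0.1  0.1] op 0.0878 gf 0.0
to [ 0.5917 -0.2923  0.115 ] units [-0.    -0.01   0.277] turn [ 0.001  0.001 -0.001]
tube_end side []
tube_end top [([233.6, 181.7], 0.96), ([234.6, 222.6], 0.7)]
moving_plate side [([279.1, 218.7], 0.85)]
moving_plate top [([231.6, 221.7], 0.92)]
button_tip side []
button_tip top []
bay side [([282.5, 236.0], 0.77)]
bay top [([248.8, 225.6], 0.75), ([368.0, 205.0], 0.73)]
```

View pics/af.png

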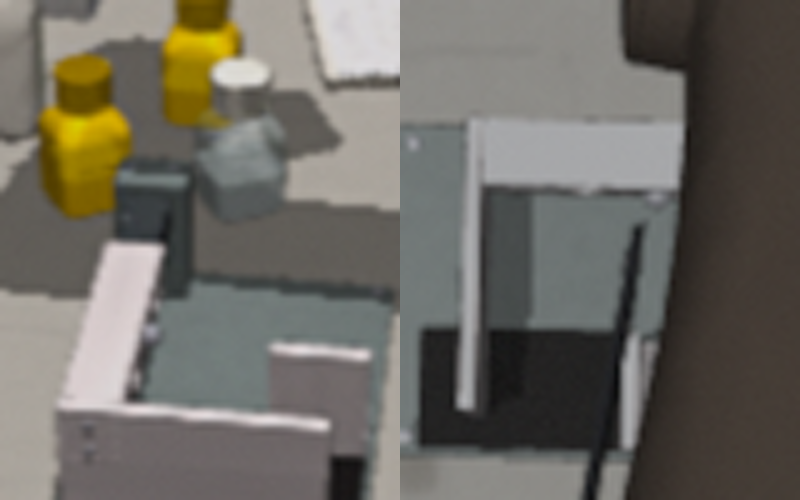

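The button is out again at side (250,207) and top (271,189) through the new hole, and the gap is wide. The clear bottle stands untouched at side (268,168). Descending on its cap.

```bash
python3 -m inch '0 -0.01 0.1 0 0 0;0 -0.01 0.2 0 0 0;0 -0.01 0.3 0 0 0;0 -0.01 0.4 0 0 0;0 -0.01 0.45 0 0 0;0 -0.01 0.45 0 0 0;0 -0.01 0.45 0 0 0'; python3 go.py w 0.5917 -0.2923 0.062 -65
python3 -m inch '0 0 0 0 0 0;0 0 0 0 0 0;0 0 0 0 0 0;0 0 0 0 0 0;0 0 0 0 0 0;0 0 0 0 0 0;0 0 0 0 0 0;0 0 0 0 0 0;0 0 0 0 0 0;0 0 0 0 0 0' 1;python3 -m inch '0 0 0 0 0 0;0 0 0 0 0 0;0 0 0 0 0 0;0 0 0 0 0 0'; python3 go.py w 0.5917 -0.2923 0.062 -65
```

```text
clock: 11.2
tool_pos: [0.5927, -0.292, 0.0641]
orientation: [179.9, 0.0, -65.0]
force: [1.0, 0.3, 0.9]
opening: 0.0876
gripper_force: 0.0
now 11.2 [ 0.5927 -0.292   0.0641] [179.9   0.  -65. ] F [1.  0.3 0.9] op 0.0876 gf 0.0
to [ 0.5917 -0.2923  0.062 ] units [-0.     0.003  0.007] turn [ 0.  0. -0.]
clock: 12.03
tool_pos: [0.593, -0.2921, 0.0648]
orientation: [-180.0, -0.0, -65.1]
force: [-0.5, 0.4, 1.7]
opening: 0.0441
gripper_force: 29.7
clock: 12.37
tool_pos: [0.593, -0.2921, 0.0648]
orientation: [-180.0, -0.0, -65.1]
force: [-0.4, 0.7, 4.4]
opening: 0.044
gripper_force: 29.7
now 12.3667 [ 0.593  -0.2921  0.0648] [-180.    -0.   -65.1] F [-0.4  0.7  4.4] op 0.044 gf 29.7
to [ 0.5917 -0.2923  0.062 ] units [-0.001  0.004  0.009] turn [-0. -0. -0.]
```

The opening reads 44 mm, so the fingertips are on the bottle's shoulder rather than the 34 mm cap. I'll open, rise 9 mm and grip the cap only.

```bash
python3 -m inch '0 0 0 0 0 0;0 0 0 0 0 0;0 0 0 0 0 0;0 0 0 0 0 0;0 0 0 0 0 0;0 0 -0.015 0 0 0;0 0 -0.03 0 0 0;0 0 -0.03 0 0 0' -0.6
python3 -m inch '0 0 0 0 0 0;0 0 0 0 0 0;0 0 0 0 0 0;0 0 0 0 0 0;0 0 0 0 0 0;0 0 0 0 0 0;0 0 0 0 0 0;0 0 0 0 0 0;0 0 0 0 0 0;0 0 0 0 0 0' 1; python3 go.py w 0.5917 -0.2923 0.072 -65
```

```text
clock: 13.03
tool_pos: [0.5936, -0.2923, 0.0749]
orientation: [-179.9, -0.1, -65.0]
force: [0.1, 0.1, 0.5]
opening: 0.0702
gripper_force: 0.0
clock: 13.87
tool_pos: [0.5928, -0.292, 0.0734]
orientation: [180.0, 0.0, -65.1]
force: [0.3, -0.2, -1.1]
opening: 0.0346
gripper_force: 29.2
now 13.8667 [ 0.5928 -0.292   0.0734] [180.    0.  -65.1] F [ 0.3 -0.2 -1.1] op 0.0346 gf 29.2
to [ 0.5917 -0.2923  0.072 ] units [-0.001  0.004  0.005] turn [ 0.  0. -0.]
```

Cap gripped (34.6 mm, 29 N). Lifting.

```bash
python3 -m inch '0 0 -0.02 0 0 0;0 0 -0.08 0 0 0;0 0 -0.18 0 0 0;0 0 -0.3 0 0 0;0 0 -0.42 0 0 0;0 0 -0.48 0 0 0;0 0 -0.48 0 0 0;0 0 -0.48 0 0 0'; python3 go.py h -50 59 218 -90.5
```

```text
clock: 14.53
tool_pos: [0.5933, -0.292, 0.2193]
orientation: [-179.9, -0.1, -65.1]
force: [-0.6, -0.2, -3.1]
opening: 0.0344
gripper_force: 29.2
now 14.5333 [ 0.5933 -0.292   0.2193] [-1.799e+02 -1.000e-01 -6.510e+01] F [-0.6 -0.2 -3.1] op 0.0344 gf 29.2
to [0.5229 0.0087 0.218 ] units [-1.008 -0.21   0.003] turn [-0.001 -0.     0.141]
```

```bash
python3 -m inch '-0.05 -0.01 0 0 0 0.01;-0.15 -0.03 0 0 0 0.03;-0.27 -0.06 0 0 0 0.05;-0.4 -0.085 0 0 0 0.07;-0.53 -0.11 0 0 0 0.09;-0.66 -0.14 0 0 0 0.11;-0.78 -0.165 0 0 0 0.13;-0.88 -0.185 0 0 0 0.141;-0.96 -0.2 0 0 0 0.141;-1 -0.21 0 0 0 0.141'; python3 -m inch '0 0 0 0 0 0;0 0 0 0 0 0;0 0 0 0 0 0;0 0 0 0 0 0'; python3 go.py h -50 59 218 -90.5
python3 - <<'E'
from fit import *
h=np.load("est.npy")[0]
for n in("side","top"):
    im=snapshot(n)[:,:,::-1]; cv2.imwrite(f"pics/c_{n}.png",im)
    print(n,"bay pred",proj(n,hold(h,(-50,59,12))).round(1),[(np.round(d["uv"],1).tolist(),round(d["p"],2)) for d in landmark_of(n,"bottle")[:4]])
s=cv2.imread("pics/c_side.png");t=cv2.imread("pics/c_top.png")
a=cv2.resize(s[130:270,215:315],None,fx=4,fy=4,interpolation=cv2.INTER_CUBIC);b=cv2.resize(t[130:270,200:300],None,fx=4,fy=4,interpolation=cv2.INTER_CUBIC)
cv2.imwrite("pics/c.png",np.hstack([a,b]))
E
```

```text
clock: 15.37
tool_pos: [0.5218, 0.0087, 0.2164]
orientation: [179.9, -0.0, -90.4]
force: [0.5, -1.1, -2.7]
opening: 0.0346
gripper_force: 29.2
clock: 15.7
tool_pos: [0.5235, 0.0056, 0.2171]
orientation: [179.9, -0.0, -90.5]
force: [0.6, 0.2, -2.1]
opening: 0.0342
gripper_force: 29.2
now 15.7 [0.5235 0.0056 0.2171] [179.9  -0.  -90.5] F [ 0.6  0.2 -2.1] op 0.0342 gf 29.2
to [0.5229 0.0087 0.218 ] units [-0.01   0.002 -0.003] turn [ 0. -0. -0.]
side bay pred [281.5 237.7] [([285.3, 196.7], 0.95), ([239.0, 176.7], 0.76), ([259.1, 162.3], 0.56), ([316.7, 199.2], 0.55)]
top bay pred [250.9 228. ] [([332.6, 269.3], 0.91), ([409.9, 188.5], 0.88), ([365.4, 167.3], 0.83)]
```

View pics/c.png

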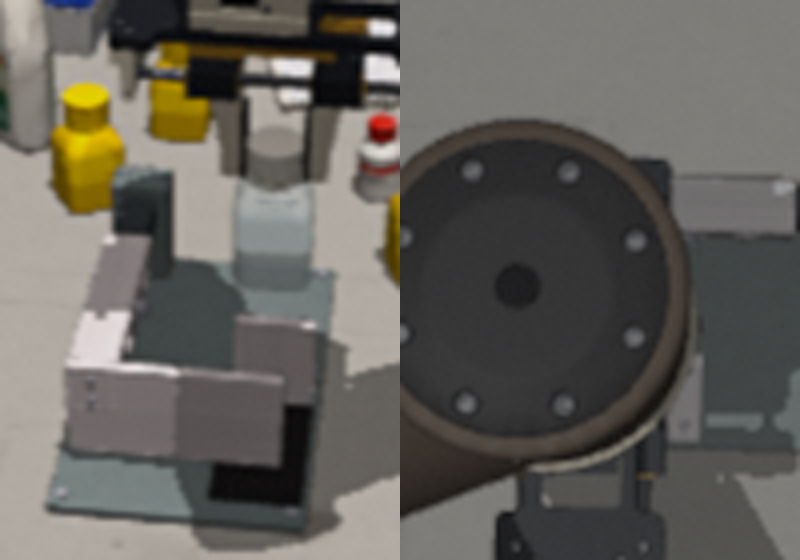

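The bottle hangs upright in the fingers at side (283,187), above the gap and square to it. Lowering to just above the mat.

```bash
python3 -m inch '-0.01 0 0.05 0 0 0;-0.01 0 0.13 0 0 0;-0.01 0 0.21 0 0 0;-0.01 0 0.28 0 0 0;-0.01 0 0.34 0 0 0;-0.01 0 0.38 0 0 0;-0.01 0 0.4 0 0 0;-0.01 0 0.41 0 0 0;-0.01 0 0.41 0 0 0;-0.01 0 0.41 0 0 0'; python3 go.py h -50 59 85.4 -90.5
```

```text
clock: 16.73
tool_pos: [0.5241, 0.0096, 0.0952]
orientation: [-179.9, 0.0, -90.4]
force: [0.4, -0.3, -1.4]
opening: 0.034
gripper_force: 29.2
now 16.7333 [0.5241 0.0096 0.0952] [-179.9    0.   -90.4] F [ 0.4 -0.3 -1.4] op 0.034 gf 29.2
to [0.5229 0.0087 0.0854] units [0.003 0.004 0.033] turn [-0.  0.  0.]
```

```bash
python3 -m inch '0 0 0.008 0 0 0;0 0 0.016 0 0 0;0 0 0.024 0 0 0;0 0 0.028 0 0 0;0 0 0.028 0 0 0;0 0 0.028 0 0 0'; python3 -m inch '0 0 0.003 0 0 0;0 0 0.006 0 0 0;0 0 0.006 0 0 0;0 0 0.006 0 0 0'
```

```text
clock: 17.23
tool_pos: [0.5235, 0.0096, 0.0861]
orientation: [180.0, -0.0, -90.4]
force: [0.1, -0.6, -1.0]
opening: 0.0344
gripper_force: 29.2
clock: 17.57
tool_pos: [0.5238, 0.0096, 0.0853]
orientation: [-180.0, -0.0, -90.4]
force: [-3.5, 1.0, 7.2]
opening: 0.034
gripper_force: 29.2
```

Contact at the expected height (+7 N). Opening, then rising.

```bash
python3 -m inch '0 0 -0.002 0 0 0;0 0 -0.002 0 0 0;0 0 -0.002 0 0 0;0 0 -0.002 0 0 0;0 0 -0.002 0 0 0;0 0 -0.002 0 0 0;0 0 -0.002 0 0 0;0 0 -0.002 0 0 0' -1; python3 -m inch '0 0 -0.04 0 0 0;0 0 -0.1 0 0 0;0 0 -0.2 0 0 0;0 0 -0.32 0 0 0;0 0 -0.44 0 0 0;0 0 -0.5 0 0 0;0 0 -0.5 0 0 0'; python3 -m inch '0.2 0 0 0 0 0;0.4 0 0 0 0 0;0.6 0 0 0 0 0;0.8 0 0 0 0 0;0.9 0 0 0 0 0;0.9 0 0 0 0 0;0.9 0 0 0 0 0;0.9 0 0 0 0 0;0.9 0 0 0 0 0;0.9 0 0 0 0 0'
python3 - <<'E'
from h import *
t=snapshot("top")[:,:,::-1];s=snapshot("side")[:,:,::-1]
for n in("side","top"): print(n,[(np.round(d["uv"],1).tolist(),round(d["p"],2)) for d in landmark_of(n,"bottle")[:5]])
a=cv2.resize(s[140:270,215:315],None,fx=4,fy=4,interpolation=cv2.INTER_CUBIC);b=cv2.resize(t[140:270,210:310],None,fx=4,fy=4,interpolation=cv2.INTER_CUBIC)
cv2.imwrite("pics/fin.png",np.hstack([a,b]))
E
```

```text
clock: 18.23
tool_pos: [0.5235, 0.0096, 0.0849]
orientation: [180.0, -0.0, -90.4]
force: [0.1, 0.1, 0.1]
opening: 0.0825
gripper_force: 0.0
clock: 18.82
tool_pos: [0.5259, 0.0099, 0.2401]
orientation: [-179.5, 0.1, -90.4]
force: [0.5, -0.5, -0.1]
opening: 0.0875
gripper_force: 0.0
clock: 19.65
tool_pos: [0.5212, -0.2603, 0.2345]
orientation: [180.0, 0.0, -90.5]
force: [0.5, 0.5, 0.3]
opening: 0.0876
gripper_force: 0.0
side [([317.6, 197.1], 0.9), ([281.8, 236.8], 0.78), ([260.4, 161.9], 0.74), ([237.5, 181.2], 0.64)]
top [([336.4, 269.7], 0.74), ([363.4, 168.2], 0.55), ([253.5, 230.8], 0.51)]
```

View pics/fin.png

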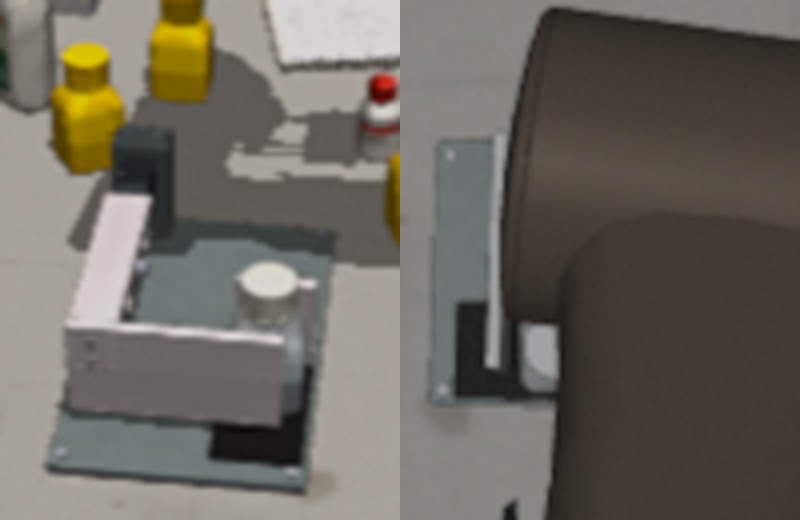

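The bottle stands upright between the plates: side base at (281.8,236.8) against a predicted bay of (281.5,237.7). The button is out at about (250,206), and the bystanders are in place.

```bash
python3 -c "from plant import *;print(close_job())"
```

```text
the job is handed in; nothing more can be done
None
```

The holder is locked at the next hole, the square bottle stands upright on the mat between the plates with the gripper clear, and the job was handed in at about 20 s; no verdict was returned.

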